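# Truffles from the rocker dispenser

## Robot

A 7-joint arm with a two-finger parallel gripper is mounted at the origin on a cart in front of the work surface, level with it; the furniture and walls round the work are solid. World frame = base frame: x ahead of the robot, y to its left, z up, the work surface at z = 0. Lengths are in m, angles in rad, forces in N, time in s.
With the tool pointing down it reaches from about 0.425 to 0.975 m from the base axis. Payload 16.7 kg.
Tool frame: the origin (TCP) lies at the very end of the fingers, on their centre line; the grasp point (between the pads) lies 19 mm behind it; z points along the fingers, y is the line along which they close (so a half turn about z gives the same grasp; the last joint's range is limited). The gripper opens to 85 mm and grips with 20 to 120 N. Pads are 22 mm wide; open, the fingers measure 114 mm over their backs; the gripper's body (76 mm by 85 mm) begins 54 mm behind the grasp point. The pads swing forward as they close: fully open they stand 13 mm farther back than shut.
Start: joints at [-1.298, 0.426, 0.074, 1.606, -0.034, 1.111, -0.067], TCP at [0.277, 0.616, 0.231] pointing down, gripper open.
Joint ranges: [-2.85, 2.85], [-0.5, 2.14], [-1.23, 1.37], [0.21, 2.46], [-1.02, 4.16], [0.16, 2.05], [-2.73, 2.73]. Speed limits (rad/s): [1.89, 1.89, 2.39, 2.39, 3.01, 3.01, 3.01].

## Interface

Orientations are given as a unit quaternion [w, x, y, z].
In Python, from workcell import telemetry, cams, manip gives the robot as it stands.
- The arm moves only by the tool play_rows, never from a script. Its argument "moves" is a list of rows, each a list of 3 entries, a list of its own where there are three numbers: the closure, from 0 (fully open) to 1 (shut), then the shift along the tool's x, y, z in units of 4 cm (1.0 is 4 cm), then the turn about the tool's z in units of 0.08 rad (1.0 is 0.08 rad). A call has 1 to 20 rows; each row shifts and turns the commanded pose from where the row before left it, along the tool's axes as they then stand; what a row does not reach is not made up. A row lasts 1/8 s, in which the tool goes at most 62.5 mm and 10.7 degrees, less where a joint would pass 70% of its speed; a pose out of reach is approached as far as the arm can. A call with a number of a shift or a turn outside -1 to 1 is refused whole. A call with a gripper value outside its range is refused whole. The fingers move at their own pace and stop on an object; "grip_force" is the grip in N (left out, the last holds). Time passes only in rows, so rows that do not move let the fingers close. It gives the time, the measured TCP pose, the force, the opening and the grip force at its end, in the units of the state.
- telemetry.get_state(): the state, without advancing time (a new reading comes with each control period).
- cams.snapshot(name): name is "side" or "top"; returns the picture (400x640x3 uint8, blue, green, red); there is no depth.
- cams.camera_params(name): a dict with "K" (3x3 intrinsics, pixels), "rvec" (rotation vector, rad) and "tvec" (3), from world to camera coordinates, as OpenCV has them. Camera axes: x right, y down, z forward; pixel columns grow to the right and rows downward; lengths in m; the calibration is good to about 2 mm. A picture is of the moment at which its call begins. camera_params takes no time and is no camera call.
- manip.finish_job(): hands the job in; it is judged then, once.
The state is a dict: "clock": time; "q": joint angles; "joint_vel": joint speeds; "joint_efforts": joint torques, N m; "position": TCP position; "eef_rot": TCP orientation; "wrist_force": force on the tool from outside, world axes, zero at the start; "ft_torque": the same for the moment, N m; "finger_gap": finger opening in m; "grasp_force": force on a finger pad.
Only numpy, scipy, OpenCV 4.12 (cv2) and the standard library are available. Lean on these libraries where they do the work, as an engineer would, in place of code of your own. Each camera call takes 0.05 s, during which the arm holds its last target. There are 200 camera calls.

## Task

Push the empty white bowl along the worktop, without lifting it, until it stands under the outlet of the truffle dispenser against the dispenser's two front legs. Then press down the paddle of the dispenser's rocking lever so that its gate rises and both truffles roll into the bowl, and let the lever come back up. Use only the fingertips or the outside of the fingers: do not grasp anything or touch the truffles, and leave the piping nozzles and the coupler beside the dispenser where they stand.

Things in the scene. Friction and masses are not known exactly. Their poses are not given: they have to be found in the camera images.
- dispenser: Fixed truffle dispenser of aluminium and grey plastic. Origin on the worktop below the middle of its lane; y runs up the lane (the outlet points along -y, roughly to the robot's right), x roughly away from the robot. The lever's pivot, x -75, y -35, height 145 mm, sits between two upright cheeks 152 mm high. Base plate x -105 to 50, y -43 to 93, 8 mm thick.
- lip (a point): Outlet of the lane: middle of its floor's lower edge, 85 mm above the worktop, at dispenser y -75 mm; 78 mm are free beneath. The lane is a channel 42 mm wide with 20 mm walls that climbs from here to its closed end at y +85 mm (top edge 148 mm high). Two round front legs, 14 mm thick, stand at dispenser x -35 and +35, y -60 mm and stop the bowl.
- seat (a point): Point on the worktop under the outlet (dispenser x = 0, y = -119.5 mm) where the bowl's centre lies when the bowl touches both front legs. Axes as the dispenser's.
- rocker (a joint): Angle of the rocking lever about its pivot: 0 at rest (paddle up, gate down, lane shut), 0.42 rad at its stop (paddle 33 mm lower, gate bottom 34 mm higher). The first truffle can pass from about 0.29 rad; hold the lever at 0.35 or more for a second or so until both have run out. A spring returns it; the paddle takes about 1.5 N to start and 3.5 N at the stop.
- paddle (a point): Middle of the top face of the grey ribbed paddle on the robot's side of the lever, 46 mm along x by 40 mm along y, 150 mm above the worktop at rest. Pressed down it moves 33 mm to the stop, in an arc of radius 80 mm about the pivot, which lies 80 mm from it along dispenser +x. Nothing stands beneath it.
- gate (a point): Middle of the lower edge of the steel gate plate (24 mm wide, 4 mm thick) on the other end of the lever, which hangs in the lane 155 mm along the dispenser's +x from the paddle.
- bowl: Empty plain white bowl (not the smaller patterned one full of cream), 125 mm across the rim, 55 mm high, foot about 74 mm across, 0.22 kg, flared wall, loose on the worktop, 10 to 19 cm from its seat on the outlet side. Origin at the centre of its underside.
- truffle_1: First dark brown chocolate truffle, a hard ball of 28 mm diameter, 15 g, origin at its centre; it lies in the lane against the gate.
- truffle_2: Second dark brown chocolate truffle, a hard ball of 28 mm diameter, 15 g, origin at its centre; it lies in the lane behind the first.
- nozzle_1: Steel piping nozzle, 20 mm wide, 34 mm high, loose bystander on the robot's side of the dispenser; origin at the centre of its underside. Leave it standing.
- nozzle_2: Steel piping nozzle, 20 mm wide, 34 mm high, loose bystander on the robot's side of the dispenser; origin at the centre of its underside. Leave it standing.
- coupler: White plastic nozzle coupler, 27 mm wide, 26 mm high, loose bystander on the robot's side of the dispenser; origin at the centre of its underside. Leave it standing.
Things that resemble listed ones, but are neither listed nor needed, are in the scene too. Leave any pink or purple look-alike of the truffle_2 alone.

How it is judged:
On the way, in this order (a step that is already met when the one before it is completed fails the run):
1. the bowl stands under the outlet, against the legs (horizontal distance between bowl and seat below 0.02 m and angle between bowl's own z axis and vertical below 0.1 rad), for 0.2 s.
2. the fingers press the paddle down (value of joint rocker above 0.2 rad and contact force between the fingers and dispenser above 0.3 N and horizontal distance between the grasp point and paddle below 0.06 m), for 0.05 s.
3. both truffles are in the bowl (horizontal distance between each of truffle_1, truffle_2 and bowl below 0.055 m and z of truffle_1 in the frame of bowl between 0.005 and 0.05 m and z of truffle_2 in the frame of bowl between 0.005 and 0.05 m), for 0.2 s.
At the end, for the whole second after the job is handed in: Both truffles lie at rest in the bowl, the bowl stands upright with its centre within 25 mm of the seat point under the outlet, and the lever is back up (below 0.05 rad) (all of step 3 and horizontal distance between bowl and seat below 0.025 m and angle between bowl's own z axis and vertical below 0.1 rad and value of joint rocker below 0.05 rad and linear speed of bowl below 0.02 m/s and linear speed of each of truffle_1, truffle_2 below 0.05 m/s); the robot touches nothing.
It fails at once if the bowl is lifted or tipped (height (world z) of bowl above 0.015 m or angle between bowl's own z axis and vertical above 0.35 rad).
It fails at once if a truffle is touched by the robot (contact force between any of the arm, the fingers and truffle_1 above 0.3 N or contact force between any of the arm, the fingers and truffle_2 above 0.3 N).
It fails at once if a truffle falls onto the worktop (height (world z) of any of truffle_1, truffle_2 below 0.018 m).
It fails at once if a nozzle or the coupler is moved more than 30 mm or knocked over (distance of any of nozzle_1, nozzle_2, coupler from where it was at the start of the episode above 0.03 m or angle between any of nozzle_1, nozzle_2, coupler's own z axis and vertical above 0.5 rad).
It also fails if it takes over 51 s, if anything falls off the work surface, if the arm or the gripper's body presses on something with over 40 N, if the wrist force passes 120 N, or if a joint passes its speed limit or range.

## Working session

There is one attempt and no reset: what is moved stays moved. The work goes in short steps, Python scripts to look and compute and a tool call to move; the robot and the scene stay as the last step left them, time stands still between calls to the robot, and variables do not carry over. Pictures are saved under pics/ and viewed, at most 10 in all, crops included, and the job is handed in when it is done.

Besides the shell and the picture viewer there is one more tool, called in YAML: its name, and indented under it one key for each argument. play_rows: Moves the arm, as the interface text tells. Shifts and turns lie within -1 to 1; 1 stands for 4 cm of shift or 0.08 rad of turn. Its arguments: {"type":"object","properties":{"moves":{"type":"array","items":{"type":"array"}},"grip_force":{"type":"number"}},"required":["moves"]}

```bash
mkdir -p pics; cat > h.py <<'E'
import numpy as np,cv2
from workcell import telemetry,cams,manip
def cam(n):
    p=cams.camera_params(n);K=np.array(p["K"],float);R=cv2.Rodrigues(np.array(p["rvec"],float))[0];t=np.array(p["tvec"],float).ravel()
    return K,R,t
def px2w(n,u,v,z):
    K,R,t=cam(n);d=R.T@np.linalg.solve(K,[u,v,1.]);c=-R.T@t
    return c+d*(z-c[2])/d[2]
def w2px(n,P):
    K,R,t=cam(n);q=K@(R@np.array(P,float)+t);return q[:2]/q[2]
E
python3 - <<'E'
from h import *
for n in("side","top"):
    cv2.imwrite(f"pics/{n}0.png",cams.snapshot(n)); K,R,t=cam(n);print(n,-R.T@t,K[0,0])
s=telemetry.get_state();print(s["clock"],s["position"],s["eef_rot"],s["finger_gap"])
E
```

```text
side [0.4166901  1.00674519 0.54981898] 478.0663235037027
top [0.4668902  0.06081163 0.97107243] 410.1343356971749
0.1 [0.27681859 0.61521277 0.23066296] [-8.81233719e-05  2.09841655e-01  9.77735199e-01 -5.93520036e-04] 0.0855736480917465
```

View pics/top0.png

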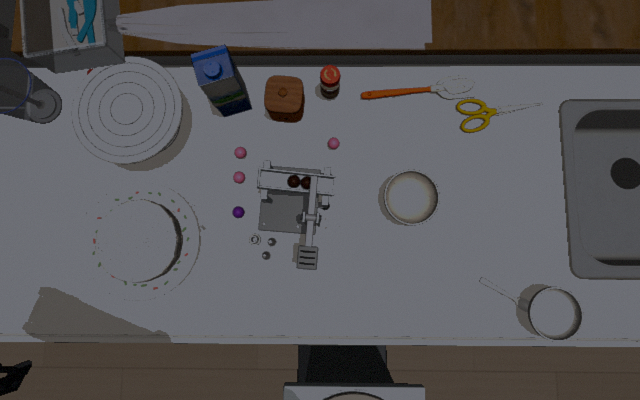

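View pics/side0.png

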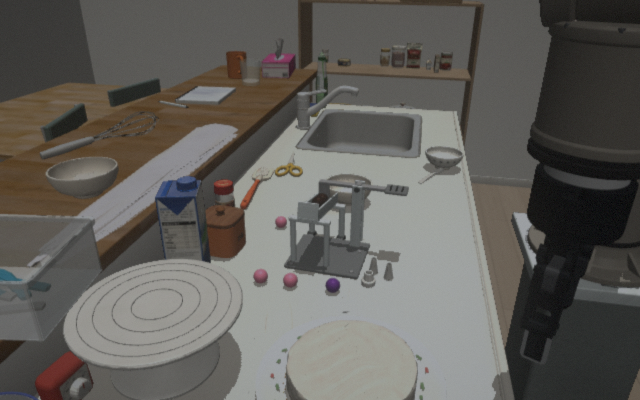

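Candidates for the bowl in top: the white bowl at (411,197) beside the outlet, and the bowl at (554,312), probably the patterned one. The shelf bowl at side (84,177) is a third. The first one fits the description, so I'll check it in a close crop. The paddle is at top (308,258).

```bash
python3 - <<'E'
from h import *
a=cv2.imread("pics/top0.png")[150:280,245:445]
a=cv2.convertScaleAbs(a,alpha=1.6)
cv2.imwrite("pics/crop.png",cv2.resize(a,None,fx=4,fy=4,interpolation=cv2.INTER_CUBIC))
E
```

```text
(no output)
```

View pics/crop.png

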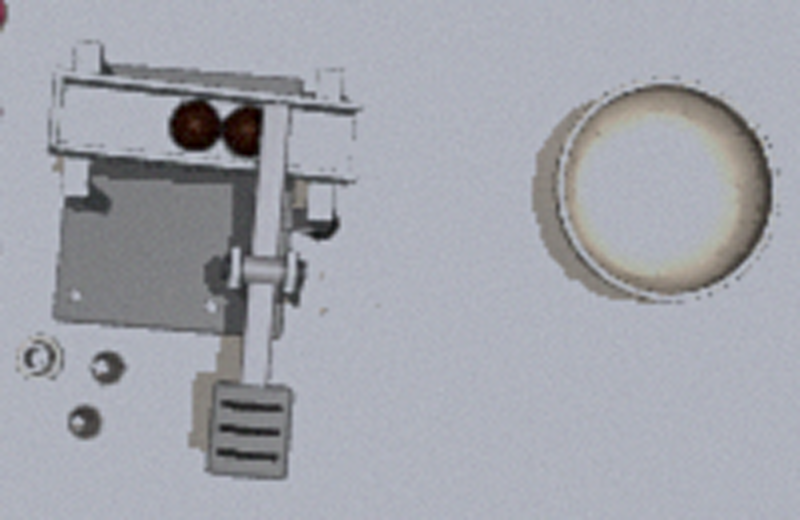

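```bash
cat > fit.py <<'E'
from h import *
from scipy.optimize import least_squares
f=lambda u,v:np.array([245+(u-1.5)/4,150+(v-1.5)/4])
pts=[((250,430),(-155,-35,150)),((265,270),(-75,-35,150)),((354,144),(0,-75,92)),((55,113),(0,85,148)),((55,318),(-105,93,8)),((280,335),(-105,-43,8))]
def disp(p,P):
    x,y,a=p;P=np.array(P)/1000;c,s=np.cos(a),np.sin(a);return [x+c*P[0]-s*P[1],y+s*P[0]+c*P[1],P[2]]
E
python3 - <<'E'
from fit import *
r=lambda p:np.concatenate([w2px("top",disp(p,P))-f(*u) for u,P in pts])
o=least_squares(r,[.55,.1,0],loss="soft_l1");p=o.x;print(p,r(p).reshape(-1,2).round(1).tolist())
for n,P in dict(seat=(0,-119.5,0),paddle=(-155,-35,150),lip=(0,-75,85),gate=(0,-35,100)).items(): print(n,np.round(disp(p,P),4))
print("bowl",px2w("top",*f(666,190),.055)[:2])
for u in((40,357),(108,367),(85,422)): print("nz",px2w("top",*f(*u),.03)[:2])
for P in[(-155,-35,150),(0,-75,85),(0,85,148),(-105,93,8)]:print("side",w2px("side",disp(p,P)).round(0))
E
```

```text
[ 0.59761181  0.12205536 -0.07849892] [[0.3, 0.2], [0.1, -0.1], [0.3, 0.2], [-2.8, -2.3], [-0.5, 0.1], [1.0, 0.7]]
seat [0.5882 0.0029 0.    ]
paddle [0.4403 0.0993 0.15  ]
lip [0.5917 0.0473 0.085 ]
gate [0.5949 0.0872 0.1   ]
bowl [ 0.57194588 -0.12726375]
nz [0.47739163 0.22630072]
nz [0.47192786 0.18721135]
nz [0.44077965 0.19970492]
side [397. 189.]
side [329. 200.]
side [308. 204.]
side [358. 277.]
```

```bash
cat >> h.py <<'E'
from scipy.spatial.transform import Rotation as Ro
def yaw(s):  # angle of tool y in world
    w,x,y,z=s["eef_rot"];m=Ro.from_quat([x,y,z,w]).as_matrix();return np.arctan2(m[1,1],m[0,1])
def sim(p,a,rows):
    out=[];p=np.array(p,float).copy()
    for dx,dy,dz,t in rows:
        # tool down: y=(cos a,sin a), x=(-sin a,cos a)
        p=p+.04*np.array([-np.sin(a)*dx+np.cos(a)*dy,np.cos(a)*dx+np.sin(a)*dy,-dz]);a-=.08*t;out.append([*p,a])
    return np.array(out)
E
python3 - <<'E'
from h import *
from scipy.optimize import least_squares
s=telemetry.get_state();a=yaw(s);n=26;t=(a+.0785)/.08/n
tgt=np.array([.564,-.235])
g=lambda v:sim(s["position"],a,[(v[0],v[1],0,t)]*n)[-1,:2]-tgt
o=least_squares(g,[-.9,0]);print(a,t,o.x)
S=sim(s["position"],a,[(*o.x,0,t)]*n);print(np.c_[S,np.hypot(S[:,0],S[:,1])][::3].round(3))
E
```

```text
1.147970191572529 0.5896491305637159 [-0.89460382 -0.21189928]
[[ 0.306  0.593  0.231  1.101  0.667]
 [ 0.387  0.518  0.231  0.959  0.646]
 [ 0.456  0.432  0.231  0.818  0.628]
 [ 0.512  0.337  0.231  0.676  0.613]
 [ 0.555  0.236  0.231  0.535  0.603]
 [ 0.583  0.129  0.231  0.393  0.597]
 [ 0.595  0.019  0.231  0.252  0.596]
 [ 0.592 -0.091  0.231  0.11   0.599]
 [ 0.574 -0.199  0.231 -0.031  0.607]]
```

play_rows:
  moves:
    - [0.4,[-0.9,-0.21,0],0.59]
    - [0.4,[-0.9,-0.21,0],0.59]
    - [0.4,[-0.9,-0.21,0],0.59]
    - [0.4,[-0.9,-0.21,0],0.59]
    - [0.4,[-0.9,-0.21,0],0.59]
    - [0.4,[-0.9,-0.21,0],0.59]
    - [0.4,[-0.9,-0.21,0],0.59]
    - [0.4,[-0.9,-0.21,0],0.59]
    - [0.4,[-0.9,-0.21,0],0.59]
    - [0.4,[-0.9,-0.21,0],0.59]
    - [0.4,[-0.9,-0.21,0],0.59]
    - [0.4,[-0.9,-0.21,0],0.59]
    - [0.4,[-0.9,-0.21,0],0.59]

```text
clock: 1.72
position: [0.558, 0.2336, 0.231]
eef_rot: [-0.0, 0.496, 0.868, -0.0]
wrist_force: [1.4, -0.6, 0.4]
finger_gap: 0.0512
grasp_force: 0.0
```

play_rows:
  moves:
    - [0.4,[-0.9,-0.21,0],0.59]
    - [0.4,[-0.9,-0.21,0],0.59]
    - [0.4,[-0.9,-0.21,0],0.59]
    - [0.4,[-0.9,-0.21,0],0.59]
    - [0.4,[-0.9,-0.21,0],0.59]
    - [0.4,[-0.9,-0.21,0],0.59]
    - [0.4,[-0.9,-0.21,0],0.59]
    - [0.4,[-0.9,-0.21,0],0.59]
    - [0.4,[-0.9,-0.21,0],0.59]
    - [0.4,[-0.9,-0.21,0],0.59]
    - [0.4,[-0.9,-0.21,0],0.59]
    - [0.4,[-0.9,-0.21,0],0.59]
    - [0.4,[-0.9,-0.21,0],0.59]
    - [0.4,[0,0,0],0]

```text
clock: 3.48
position: [0.5667, -0.2413, 0.2313]
eef_rot: [0.0, 0.736, 0.677, -0.001]
wrist_force: [0.5, 1.4, -0.3]
finger_gap: 0.0515
grasp_force: 0.0
```

```bash
python3 - <<'E'
from h import *
s=telemetry.get_state();print(s["position"],yaw(s),s["q"])
d=np.array([.0784,.9969])  # disp +y
e=np.array([.9969,-.0784])
b=np.array([.572,-.1273]);seat=np.array([.5882,.0029])
for P in(b,seat): r=P-s["position"][:2];print("along",r@d,"lat",r@e)
E
```

```text
[ 0.56669794 -0.24131304  0.23125817] -0.08428009503971122 [-0.1854663   0.37908854  0.62774843  1.7710521  -0.24870619  1.07209423
  0.44433972]
along 0.11407528327464272 lat -0.0036529994974805204
along 0.24514174327464275 lat 0.0022891005025194727
```

play_rows:
  moves:
    - [0.4,[0,0,1],0]
    - [0.4,[0,0,1],0]
    - [0.4,[0,0,1],0]
    - [0.4,[0,0,1],0]
    - [0.4,[0,0,1],0]
    - [0.4,[0,0,0.2],0]
    - [0.4,[0.5,0,0],0]
    - [0.4,[0.25,0,0],0]
    - [0.4,[0.2,0,0],0]
    - [0.4,[0.2,0,0],0]
    - [0.4,[0.2,0,0],0]
    - [0.4,[0.2,0,0],0]
    - [0.4,[0.2,0,0],0]
    - [0.4,[0.2,0,0],0]
    - [0.4,[0.2,0,0],0]

```text
clock: 5.35
position: [0.575, -0.152, 0.0233]
eef_rot: [0.0, 0.735, 0.678, -0.0]
wrist_force: [-0.7, -2.2, 1.8]
finger_gap: 0.0512
grasp_force: 1.4
```

```bash
python3 - <<'E'
from h import *
s=telemetry.get_state();print(s["position"],s["wrist_force"])
a=cams.snapshot("top")[130:280,245:445]
cv2.imwrite("pics/t1.png",cv2.resize(cv2.convertScaleAbs(a,alpha=1.6),None,fx=4,fy=4,interpolation=cv2.INTER_CUBIC))
E
```

```text
[ 0.57500447 -0.15204936  0.02330962] [-0.72449877 -2.18036565  1.82887251]
```

View pics/t1.png

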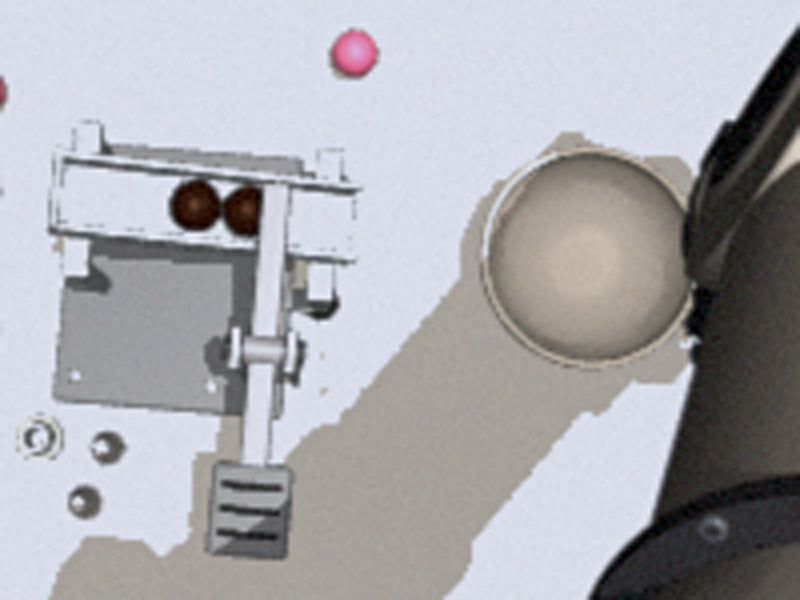

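The bowl's rim is centred at crop (590,257). Both fingers touch it at about (690,250) and (695,330), so the push is straight, with about 88 mm left.

play_rows:
  moves:
    - [0.4,[0.2,0,0],0]
    - [0.4,[0.2,0,0],0]
    - [0.4,[0.2,0,0],0]
    - [0.4,[0.2,0,0],0]
    - [0.4,[0.2,0,0],0]
    - [0.4,[0.2,0,0],0]
    - [0.4,[0.2,0,0],0]
    - [0.4,[0.2,0,0],0]
    - [0.4,[0.2,0,0],0]
    - [0.4,[0.1,0,0],0]
    - [0.4,[0,0,0],0]

```text
clock: 6.78
position: [0.581, -0.0763, 0.0233]
eef_rot: [-0.0, 0.734, 0.679, -0.0]
wrist_force: [0.4, -0.1, -0.3]
finger_gap: 0.0512
grasp_force: 0.0
```

```bash
python3 - <<'E'
from h import *
s=telemetry.get_state();print(s["position"],s["wrist_force"])
a=cams.snapshot("top")[130:280,245:445]
cv2.imwrite("pics/t2.png",cv2.resize(cv2.convertScaleAbs(a,alpha=1.6),None,fx=4,fy=4,interpolation=cv2.INTER_CUBIC))
print("bowl before",px2w("top",245+590/4,130+257/4,.055))
print("seat ring centre px",(w2px("top",[.5882,.0029,.055])-[245,130])*4)
E
```

```text
[ 0.58097427 -0.07625985  0.02327417] [ 0.39178437 -0.11001314 -0.26350408]
bowl before [ 0.57828607 -0.08578669  0.055     ]
seat ring centre px [431.56333733 238.95631897]
```

View pics/t2.png

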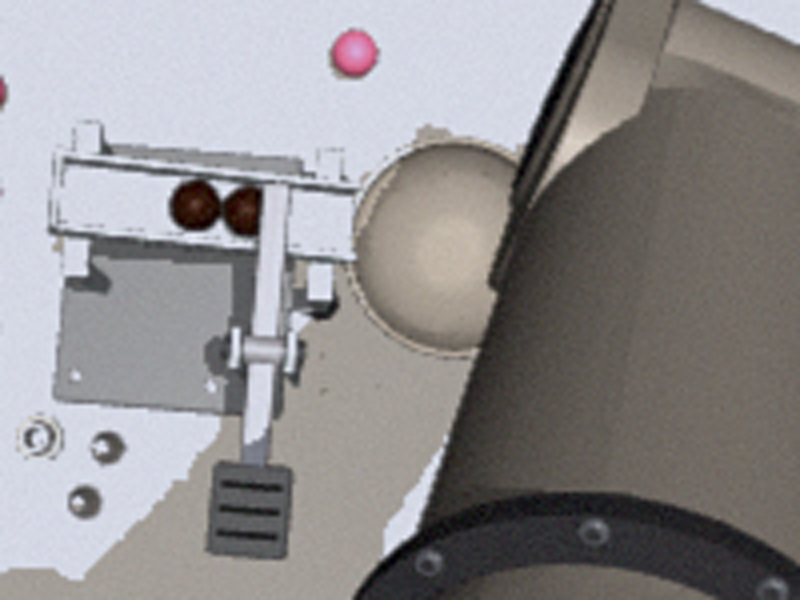

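The bowl's rim is now centred near crop (455,247), with the seat at (431,239). About 10–12 mm remain.

play_rows:
  moves:
    - [0.4,[0.1,0,0],0]
    - [0.4,[0.1,0,0],0]
    - [0.4,[0.05,0,0],0]
    - [0.4,[0.05,0,0],0]

```text
clock: 7.32
position: [0.5819, -0.0647, 0.0233]
eef_rot: [0.0, 0.735, 0.679, -0.0]
wrist_force: [-0.5, -2.5, 1.3]
finger_gap: 0.0515
grasp_force: 0.8
```

play_rows:
  moves:
    - [0.4,[0.05,0,0],0]
    - [0.4,[0.02,0,0],0]

```text
clock: 7.58
position: [0.5822, -0.062, 0.0233]
eef_rot: [0.0, 0.735, 0.679, -0.0]
wrist_force: [0.3, -3.2, 1.0]
finger_gap: 0.0513
grasp_force: 1.5
```

play_rows:
  moves:
    - [0.4,[0.04,0,0],0]
    - [0.4,[0.04,0,0],0]

```text
clock: 7.82
position: [0.5827, -0.0609, 0.0235]
eef_rot: [0.001, 0.735, 0.678, -0.0]
wrist_force: [0.9, -16.7, 0.6]
finger_gap: 0.0512
grasp_force: 7.3
```

play_rows:
  moves:
    - [0.4,[-0.1,0,0],0]
    - [0.4,[-0.2,0,0],0]
    - [0.4,[-0.7,0,0],0]
    - [0.4,[-1,0,0],0]
    - [0.4,[0,0,-1],0]
    - [0.4,[0,0,-1],0]
    - [0.4,[0,0,-1],0]
    - [0.4,[0,0,-1],0]
    - [1,[0,0,-0.9],0]
    - [1,[1,0,0],0]
    - [1,[1,-0.8,0],0]
    - [1,[1,-0.8,0],0]
    - [1,[1,-0.8,0],0]
    - [1,[0.7,-0.8,0],0]
    - [1,[0.5,-0.6,0],0]
    - [1,[0,0,0],0]
    - [1,[0,0,0],0]

```text
clock: 9.95
position: [0.4413, 0.0805, 0.2195]
eef_rot: [-0.0, 0.735, 0.679, 0.0]
wrist_force: [-0.5, 0.1, -0.1]
finger_gap: -0.0
grasp_force: 0.0
```

```bash
python3 - <<'E'
from h import *
s=telemetry.get_state();print(s["position"],yaw(s),s["wrist_force"],s["q"]);a=yaw(s)
r=np.array([.4403,.0993])-s["position"][:2];print("tool x,y units",(r@[-np.sin(a),np.cos(a)])/.04,(r@[np.cos(a),np.sin(a)])/.04)
im=cams.snapshot("top")[130:280,245:445]
cv2.imwrite("pics/t3.png",cv2.resize(cv2.convertScaleAbs(im,alpha=1.6),None,fx=4,fy=4,interpolation=cv2.INTER_CUBIC))
E
```

```text
[0.44131455 0.08052695 0.21949749] -0.07933092205046142 [-0.48481712  0.05953286 -0.06432769] [-0.86258574  0.05098089  0.56582122  2.13050991 -0.03340238  0.96792794
 -0.35774954]
tool x,y units 0.465840215552733 -0.06247710103243979
```

View pics/t3.png

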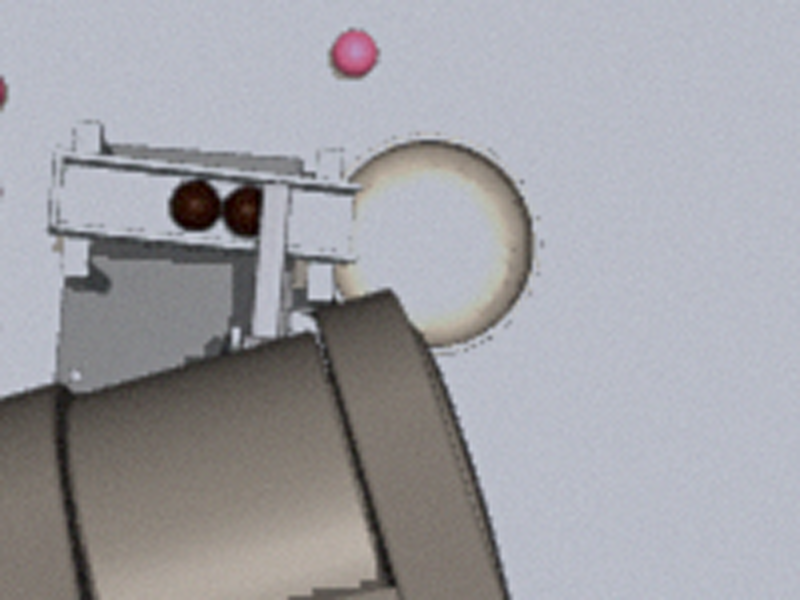

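The bowl's rim is centred at crop (428,242), about 2 mm from the expected seat (431,239). The lane is clear. Pressing the paddle now.

play_rows:
  moves:
    - [1,[0.45,-0.06,0],0]
    - [1,[0,0,0.8],0]
    - [1,[0,0,0.6],0]
    - [1,[0,0,0.2],0]
    - [1,[0,0,0.2],0]
    - [1,[0,0,0.2],0]
    - [1,[0,0,0.2],0]
    - [1,[0,0,0.1],0]

```text
clock: 11.0
position: [0.4403, 0.0991, 0.1271]
eef_rot: [0.0, 0.735, 0.679, 0.0]
wrist_force: [1.4, -0.3, 2.6]
finger_gap: 0.0002
grasp_force: 1.2
```

play_rows:
  moves:
    - [1,[0,0,0.07],0]
    - [1,[0,0,0.07],0]
    - [1,[0,0,0],0]

```text
clock: 11.38
position: [0.44, 0.099, 0.1217]
eef_rot: [-0.0, 0.735, 0.679, -0.0]
wrist_force: [0.2, 0.3, 4.0]
finger_gap: 0.0001
grasp_force: 1.4
```

play_rows:
  moves:
    - [1,[0,0,0.04],0]
    - [1,[0,0,0.02],0]
    - [1,[0,0,0],0]
    - [1,[0,0,0],0]
    - [1,[0,0,0],0]
    - [1,[0,0,0],0]
    - [1,[0,0,0],0]
    - [1,[0,0,0],0]
    - [1,[0,0,0],0]
    - [1,[0,0,0],0]
    - [1,[0,0,0],0]
    - [1,[0,0,0],0]

```text
clock: 12.88
position: [0.44, 0.099, 0.1193]
eef_rot: [0.0, 0.735, 0.679, -0.0]
wrist_force: [0.6, 1.1, 3.4]
finger_gap: 0.0
grasp_force: 1.4
```

```bash
python3 - <<'E'
from h import *
im=cams.snapshot("top")[130:280,245:445];j=cams.snapshot("side")[150:300,260:460]
c=np.hstack([im,j])
cv2.imwrite("pics/t4.png",cv2.resize(cv2.convertScaleAbs(c,alpha=1.6),None,fx=2,fy=2,interpolation=cv2.INTER_CUBIC))
E
```

```text
(no output)
```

View pics/t4.png

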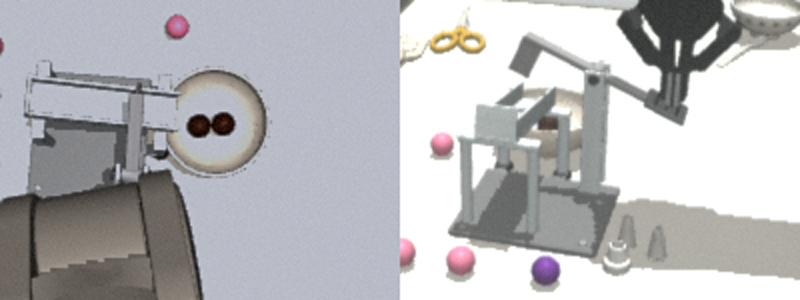

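Both truffles are in the bowl, at top crop (200,125) and (224,124), and the nozzles and coupler are still standing. Releasing the lever.

play_rows:
  moves:
    - [1,[0,0,-0.2],0]
    - [1,[0,0,-0.2],0]
    - [1,[0,0,-0.2],0]
    - [1,[0,0,-0.2],0]
    - [1,[0,0,-0.5],0]
    - [1,[0,0,-1],0]
    - [1,[0,0,-0.8],0]
    - [1,[0,0,0],0]
    - [1,[0,0,0],0]
    - [1,[0,0,0],0]
    - [1,[0,0,0],0]
    - [1,[0,0,0],0]
    - [1,[0,0,0],0]
    - [1,[0,0,0],0]
    - [1,[0,0,0],0]

```text
clock: 14.85
position: [0.4401, 0.099, 0.2433]
eef_rot: [-0.0, 0.735, 0.679, -0.0]
wrist_force: [0.3, -0.0, -0.9]
finger_gap: -0.0002
grasp_force: 0.0
```

```bash
python3 - <<'E'
from h import *
im=cams.snapshot("top")[130:280,245:445];j=cams.snapshot("side")[150:300,260:460]
c=np.hstack([im,j])
cv2.imwrite("pics/t5.png",cv2.resize(cv2.convertScaleAbs(c,alpha=1.6),None,fx=2,fy=2,interpolation=cv2.INTER_CUBIC))
E
```

```text
(no output)
```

View pics/t5.png

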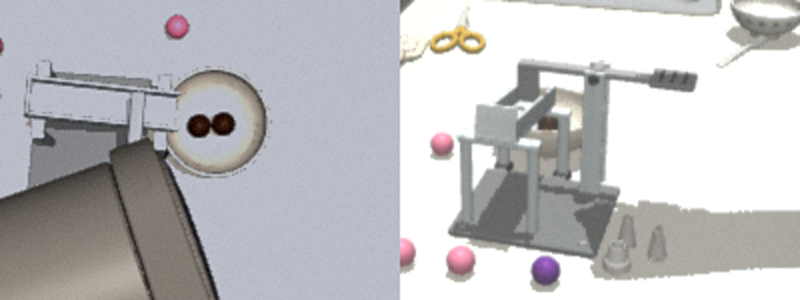

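The lever is level again, with the paddle at (675,78). The truffles are at rest in the bowl, and the arm is clear.

```bash
python3 -c "
from workcell import manip;print(manip.finish_job())"
```

```text
the job is handed in; nothing more can be done
None
```

I pushed the bowl onto its seat under the outlet, pressed and released the lever, and handed the job in at about 15 s; the last pictures show both truffles in the bowl, the lever back up and the bystanders still standing, but no verdict was returned.

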